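Slide a movement carrier along the rail into the casing jig's corner

ROBOT

A 7-joint arm with a two-finger parallel gripper is mounted at the origin on the work surface. World frame = base frame: x ahead of the robot, y to its left, z up, the work surface at z = 0. Lengths are in m, angles in rad, forces in N, time in s.
With the tool pointing down it reaches from about 0.35 to 0.9 m from the base axis. Payload 8.1 kg.
Tool frame: the origin (TCP) lies at the very end of the fingers, on their centre line; the grasp point (between the pads) lies 19 mm behind it (manip.grip_depth is the z of the grasp point in the tool frame, in m); z points along the fingers, y is the line along which they close (so a half turn about z gives the same grasp; the last joint's range is limited). The gripper opens to 85 mm and grips with 20 to 120 N. Pads are 22 mm wide; open, the fingers measure 114 mm over their backs; the gripper's body (76 mm by 85 mm) begins 54 mm behind the grasp point. The pads swing forward as they close: fully open they stand 13 mm farther back than shut.
Start: joints at [-1.257, 0.434, 0.025, 1.573, -0.012, 1.134, -0.075], TCP at [0.253, 0.571, 0.231] pointing down, gripper open.
Joint ranges: [-2.62, 2.62], [-0.44, 2.09], [-1.27, 1.32], [0.08, 2.57], [-1.32, 4.46], [0.12, 2], [-2.74, 2.74]. Speed limits (rad/s): [2.22, 2.22, 3.01, 3.01, 3.14, 3.14, 3.14].

INTERFACE

Orientations are given as a unit quaternion [w, x, y, z].
In Python, from bench import telemetry, optics, manip gives the robot as it stands.
- The arm moves only by the shell command python3 -m handwheel 'ROWS' [FORCE]. ROWS is a JSON object of lists of equal length, an entry for each row: "linear": the shift along the tool's x, y, z in cm, a list of three; "turn": the turn about the tool's z in degrees; "hand": the opening, from 0 (shut) to 1 (fully open). In form: {"linear": [[tx, ty, tz], ...], "turn": [turn, ...], "hand": [hand, ...]}. A call has 1 to 20 rows; each row is the pose to reach, as a shift and turn from the pose commanded when the call began, along the tool's axes at that moment; what a row does not reach only later rows make up. A row lasts 1/10 s, in which the tool goes at most 50 mm and 8.59 degrees, less where a joint would pass 70% of its speed; a pose out of reach is approached as far as the arm can. A call with a gripper value outside its range is refused whole. The fingers move at their own pace and stop on an object; FORCE is the grip in N (left out, the last holds). Time passes only in rows, so rows that repeat a pose let the fingers close. It gives the time, the measured TCP pose, the force, the opening and the grip force at its end, in the units of the state.
- telemetry.sense(): the state, without advancing time (a new reading comes with each control period).
- optics.read_camera(name): name is "side" or "top"; returns a dict with "frame" (480x640x3 uint8, red, green, blue), "z_map" (480x640 float32, m along the optical axis (not along the pixel's ray), 0 where there is no reading), "fx", "fy", "cx", "cy" (pixels), "world_from_camera" (4x4, takes a point from camera to world coordinates). Camera axes: x right, y up, looking along -z (the intrinsics and any distortion apply to the point x, -y, -z); pixel columns grow to the right and rows downward; lengths in m; the calibration is good to about 2 mm. A picture is of the moment at which its call begins.
- manip.hand_in(): hands the job in; it is judged then, once.
The state is a dict: "clock": time; "q": joint angles; "joint_vel": joint speeds; "tau": joint torques, N m; "eef_pos": TCP position; "tool_rot": TCP orientation; "force": force on the tool from outside, world axes, zero at the start; "ft_torque": the same for the moment, N m; "gripper_width": opening from 0.0 (shut) to 1.0 (fully open); "grasp_force": force on a finger pad.
Only numpy, scipy, OpenCV 4.12 (cv2) and the standard library are available. Lean on these libraries where they do the work, as an engineer would, in place of code of your own. Each camera call takes 0.05 s, during which the arm holds its last target. There are 200 camera calls.

TASK

On the casing jig, push the blue movement carrier straight across with a fingertip until it lies flat against the long rail, then slide it along, keeping it against the rail, into the corner pocket until it is fully home against the end stop. Then push the red keeper shut behind it by its steel peg. Only push: never lift or tip the carrier, and leave everything else on the bench where it is.

Things in the scene. Friction and masses are not known exactly. Their poses are not given: they have to be found in the camera images.
- jig: Casing jig, fixed to the bench: green-painted metal plate 170 (x) by 280 (y) by 8 mm thick. Origin: centre of its underside, on the bench; +x points away from the robot, +y left along the rail; it may be turned by up to 0.25 rad. The bright steel bars on it (rail, end stop, guard) are 14 mm tall, tops 22 mm above the bench.
- rail (a point): Middle of the long rail's inner face, at the plate's top (jig x = +62, y = 0 mm). The rail runs along the jig's far side, inner face at jig x = +62 mm, 12 mm thick, from jig y = -130 to +125 mm. Axes as the jig's.
- pocket (a point): Where the centre of the carrier's underside lies when fully home: jig x = +40, y = +83 mm, 8 mm above the bench. The corner pocket is formed by the rail, the end stop (inner face at jig y = +105 mm, 14 mm thick, from jig x = 0 to the rail) and a guard bar opposite the rail (inner face at jig x = +15 mm, 10 mm thick, from jig y = +80 mm to the stop): 47 mm wide, open towards -y and above.
- carrier: Loose blue plastic block 44 x 44 x 16 mm with a brass and steel watch movement on top (up to 18 mm), about 60 g. Origin: centre of its underside, z up. It starts on the jig's plate (underside 8 mm above the bench), off the rail (centre at jig x -35 to +5 mm), towards the right end (jig y -100 to -65 mm), turned by up to 0.35 rad from the jig.
- keeper (a joint): Red keeper bar swinging level about an upright pivot at jig x = -12, y = +53.5 mm. In rad: 0 = shut (bar along jig +x, across the pocket's open end, 2.5 mm behind a carrier that is home; a stop), growing as it opens towards jig -y (1.57 = along -y). Starts at 1.35 to 1.85, clear of the carrier's path. Bar 10 mm wide, reaching 60 mm from the pivot, top 20 mm above the bench; stays where left.
- keeper_peg (a point): Top centre of the upright steel peg on the keeper: 10 mm in diameter, 50 mm from the pivot, rising from the bar to 43 mm above the bench. About 1 N there moves the keeper.
- tin: Small steel tin, 37 mm diameter, 19 mm tall, standing on the jig's near left corner (near jig x -60, y +112 mm). Origin: centre of underside. Leave alone.
- loupe: Black eye loupe, 34 mm diameter, 30 mm tall, left of the jig. Origin: centre of underside. Leave alone.
- parts_box: White open box 75 x 75 x 35 mm, right of the jig. Origin: centre of underside. Leave alone.
- tweezers: Steel tweezers with green grips, 120 mm long, 7 mm high, lying left of the jig along their x. Origin: centre of underside. Leave alone.
- pen: Green pen, 135 mm long, 12 mm high, lying right of the jig along its x. Origin: centre of underside. Leave alone.
- bottle: Small black bottle, 40 mm diameter, 75 mm tall, far right. Origin: centre of underside. Leave alone.

How it is judged:
By the outcome, as a careful person would: the job done as asked, in the order asked, and still so for the second after the job is handed in, with the robot touching nothing.
It also fails if it takes over 59 s, if anything falls off the work surface, if the arm or the gripper's body presses on something with over 40 N, if the wrist force passes 120 N, or if a joint passes its speed limit or range.

## Working session

There is one attempt and no reset: what is moved stays moved. The work goes in short steps, Python scripts to look and compute and a shell command to move; the robot and the scene stay as the last step left them, time stands still between calls to the robot, and variables do not carry over. Pictures are saved under pics/ and viewed, at most 13 in all, crops included, and the job is handed in when it is done.

```bash
mkdir -p pics; cat > h.py <<'E'
import numpy as np, cv2
from bench import telemetry, optics, manip
def snap(n,f):
    c=optics.read_camera(n); cv2.imwrite('pics/'+f+'.png',c['frame'][:,:,::-1]); np.savez('pics/'+f+'.npz',**c); return c
def px2w(c,u,v,z=None):
    # intersect with plane z (world), or use depth
    T=c['world_from_camera']; r=np.array([(u-c['cx'])/c['fx'],-(v-c['cy'])/c['fy'],-1.])
    if z is None: s=float(c['z_map'][int(v),int(u)])
    else: s=(z-T[2,3])/(T[:3,:3]@r)[2]
    return T[:3,:3]@(r*s)+T[:3,3]
def w2px(c,p):
    T=np.array(c['world_from_camera']); q=T[:3,:3].T@(np.array(p)-T[:3,3])
    return c['cx']+c['fx']*q[0]/-q[2], c['cy']-c['fy']*q[1]/-q[2]
E
python3 - <<'E'
from h import *
for n in ['top','side']:
    c=snap(n,n+'0'); print(n,c['fx'],c['fy'],c['cx'],c['cy'],np.round(c['world_from_camera'],3).tolist(),[k for k in c])
s=telemetry.sense(); print(s)
E
```

```text
top 476.8725362320633 476.8725362320633 318.90251581453657 241.7390074706081 [[-0.005, 0.986, -0.164, 0.39], [-1.0, -0.005, 0.001, 0.009], [-0.0, 0.164, 0.986, 1.156], [0.0, 0.0, 0.0, 1.0]] ['frame', 'z_map', 'fx', 'fy', 'cx', 'cy', 'world_from_camera']
side 618.9649100125725 618.9649100125725 314.7404699545322 237.1402308097304 [[-0.926, 0.223, -0.305, 0.196], [-0.378, -0.596, 0.709, 0.881], [-0.023, 0.771, 0.636, 0.863], [0.0, 0.0, 0.0, 1.0]] ['frame', 'z_map', 'fx', 'fy', 'cx', 'cy', 'world_from_camera']
{'clock': 0.1, 'q': array([-1.25658583,  0.43511988,  0.02498323,  1.57397845, -0.01159902,
        1.13398951, -0.07510202]), 'joint_vel': array([-8.61670514e-04, -1.89745765e-03, -1.06092980e-03, -5.54912540e-04,
        6.15108360e-05,  1.57354973e-03, -5.10825318e-04]), 'tau': array([ 3.81210877e-03, -6.71754241e+01,  1.02866918e+00, -3.16894448e+01,
        1.58814032e-02,  7.47483718e-03, -1.70068580e-05]), 'eef_pos': array([0.25290534, 0.57107141, 0.23063601]), 'tool_rot': array([-7.64914965e-05,  2.06938744e-01,  9.78353668e-01, -6.70747930e-04]), 'force': array([ 1.46312671, -0.00776431, -0.11319605]), 'ft_torque': array([ 0.05193168, -0.03901851,  0.02705227]), 'grasp_force': 0.0, 'gripper_width': 1.0017496089009648}
```

View pics/top0.png

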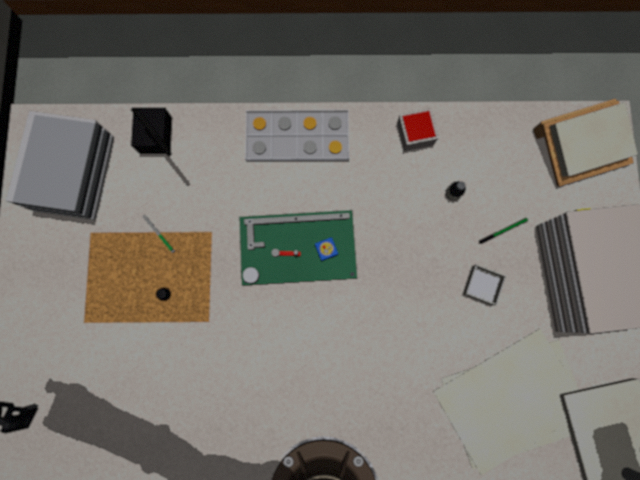

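View pics/side0.png

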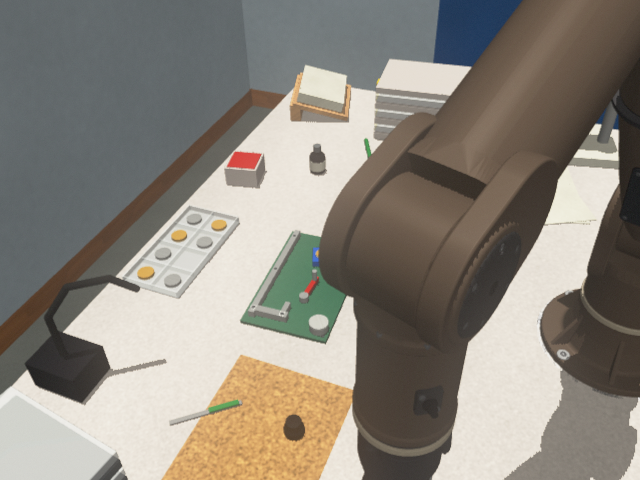

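The top view shows the jig with corners at about (240,216), (352,211), (357,278) and (243,285). The carrier is near (326,249), the keeper runs from its pivot at (276,253) to the peg at (297,254), and the tin is at (250,275). In the side view the arm is clear of the jig.

```bash
python3 - <<'E'
from h import *
c=dict(np.load('pics/top0.npz'))
f=c['frame'][195:300,225:375]; cv2.imwrite('pics/crop0.png',cv2.resize(f[:,:,::-1],(750,525),interpolation=cv2.INTER_CUBIC))
def rect(m,z):
    v,u=np.nonzero(m); P=np.array([px2w(c,a,b,z)[:2] for a,b in zip(u,v)])
    return P,cv2.minAreaRect((P*1000).astype(np.float32))
hsv=cv2.cvtColor(c['frame'],cv2.COLOR_RGB2HSV); roi=np.zeros((480,640),bool); roi[200:295,232:365]=1
H,S,V=hsv[...,0],hsv[...,1],hsv[...,2]
g=roi&(S>100)&(H>55)&(H<90); print('jig',rect(g,.008)[1])
b=roi&(S>130)&(H>100)&(H<125); P,r=rect(b,.024); print('carrier',r,P.mean(0),b.sum())
rd=roi&(S>130)&((H<8)|(H>172)); P,r=rect(rd,.020); print('keeper',r,P.mean(0))
E
```

```text
jig ((568.7174682617188, 61.017616271972656), (164.7867431640625, 273.0697326660156), 3.19346022605896)
carrier ((562.2323608398438, -8.763751983642578), (46.21119689941406, 45.56596755981445), 20.372034072875977) [ 0.56092755 -0.00861345] 184
keeper ((552.670166015625, 79.26248168945312), (50.49864959716797, 9.716428756713867), 89.68701934814453) [0.55237833 0.08317239]
```

View pics/crop0.png

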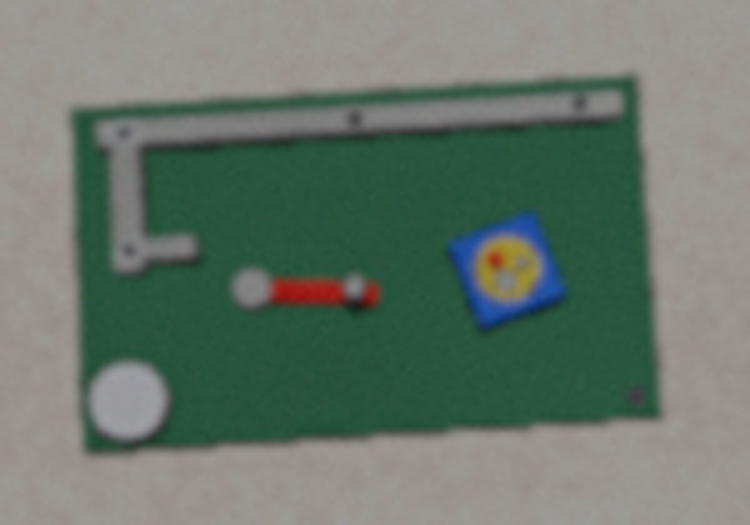

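The enlarged crop shows the rail's inner face from about (145,147) to (625,118), the carrier turned anticlockwise with its near corner at (487,330), the keeper pivot at (252,287) and the peg top at (355,285). I'll go above the near side of the carrier with the gripper shut and squared to the jig.

```bash
cat >> h.py <<'E'
from scipy.spatial.transform import Rotation as R
J0=np.array([.5687,.0610]); A=np.radians(3.2)
RJ=np.array([[np.cos(A),-np.sin(A)],[np.sin(A),np.cos(A)]])
def j2w(x,y): return J0+RJ@(np.array([x,y])/1000)
def w2j(p): return RJ.T@(np.array(p)[:2]-J0)*1000
def go(x,y,z):
    s=telemetry.sense(); w,a,b,d=s['tool_rot']; r=R.from_quat([a,b,d,w])
    t=np.append(j2w(x,y),z/1000)-s['eef_pos']; ty=r.as_matrix()[:,1]
    print('cm',np.round(r.inv().apply(t)*100,2),'turn to square',round(-(93.2-np.degrees(np.arctan2(ty[1],ty[0]))),2))
def st():
    s=telemetry.sense(); print('t',round(s['clock'],2),'jig',np.round(w2j(s['eef_pos']),1),'z',round(s['eef_pos'][2]*1000,1),'F',np.round(s['force'],1),'g',round(s['gripper_width'],2))
E
python3 -c "
from h import *
go(-62,-65,60)
c=dict(np.load('pics/top0.npz'))
p=px2w(c,225+355/5,195+285/5,.043); k=px2w(c,225+252/5,195+287/5,.022)
print('peg',w2j(p),'pivot',w2j(k)); print('carrier',w2j([.5622,-.0088]))
for q in [(124,132),(580,103)]: print('rail screw',w2j(px2w(c,225+q[0]/5,195+q[1]/5,.022)))"
```

```text
cm [-46.97 -42.44  17.13] turn to square -27.09
peg [-16.90663385   2.49920657] pivot [-11.75075564  52.77369636]
carrier [-10.38620602 -69.32832556]
rail screw [ 68.00830546 111.2992422 ]
rail screw [  68.80816535 -110.70773494]
```

```bash
python3 -m handwheel '{"linear":[[-4,-3.6,0],[-8,-7.2,0],[-12,-10.8,0],[-16,-14.4,0],[-20,-18,0],[-24,-21.6,0],[-28,-25.2,0],[-32,-28.8,0],[-36,-32.4,0],[-40,-36,0],[-44,-39.6,0],[-47,-42.4,2],[-47,-42.4,6],[-47,-42.4,10],[-47,-42.4,14],[-47,-42.4,17],[-47,-42.4,17],[-47,-42.4,17],[-47,-42.4,17]],"turn":[-5,-10,-15,-20,-25,-27,-27,-27,-27,-27,-27,-27,-27,-27,-27,-27,-27,-27,-27],"hand":[0,0,0,0,0,0,0,0,0,0,0,0,0,0,0,0,0,0,0]}'; python3 -c "
from h import *
st(); go(-62,-65,12)
snap('side','side1'); c=snap('top','top1')
for n in ['side1']:
  f=dict(np.load('pics/'+n+'.npz')); u,v=map(int,w2px(f,np.append(j2w(-20,-40),.03))); print(u,v)
  g=f['frame'][v-75:v+75,u-100:u+100]; cv2.imwrite('pics/crop1.png',cv2.resize(g[:,:,::-1],(800,600),interpolation=cv2.INTER_CUBIC))"
```

```text
clock: 2.0
eef_pos: [0.5123, -0.0064, 0.063]
tool_rot: [0.001, -0.027, 1.0, 0.0]
force: [-0.0, -0.2, 0.3]
gripper_width: -0.001
grasp_force: 0.0
t 2.0 jig [-60.  -64.1] z 63.0 F [-0.  -0.2  0.3] g -0.0
cm [ 0.21 -0.09  5.1 ] turn to square -0.08
322 262
```

View pics/crop1.png

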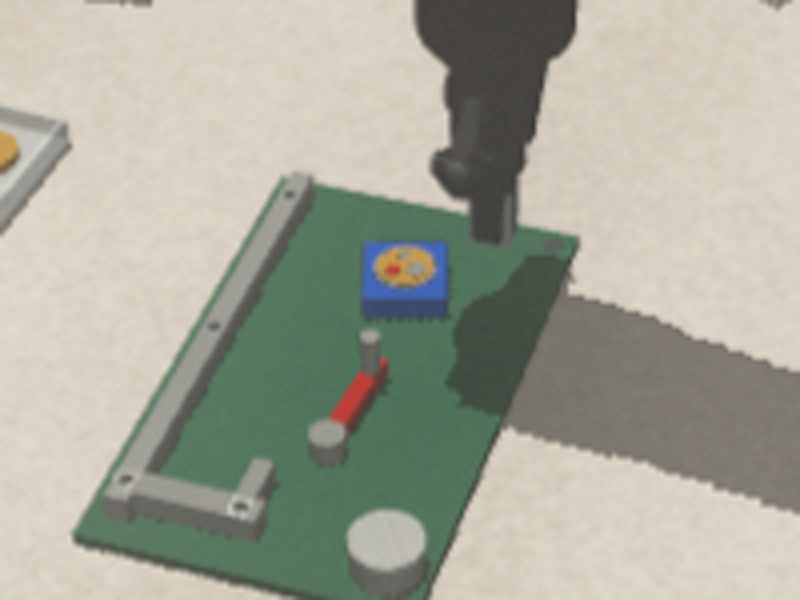

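The crop shows the shut fingertips at (490,240), on the near side and clear of the carrier (405,280). The keeper and tin are untouched. Next I lower and push across.

```bash
python3 -m handwheel '{"linear":[[0,0,2],[0,0,4],[0,0,5.1],[0,0,5.1],[-0.6,0,5.1],[-1.2,0,5.1],[-1.6,0,5.1],[-2,0,5.1],[-2.4,0,5.1],[-2.8,0,5.1],[-3.2,0,5.1],[-3.6,0,5.1],[-4,0,5.1],[-4.4,0,5.1],[-4.8,0,5.1],[-5.1,0,5.1],[-5.4,0,5.1],[-5.7,0,5.1],[-6,0,5.1],[-6,0,5.1]],"turn":[0,0,0,0,0,0,0,0,0,0,0,0,0,0,0,0,0,0,0,0],"hand":[0,0,0,0,0,0,0,0,0,0,0,0,0,0,0,0,0,0,0,0]}'; cat >> h.py <<'E'
def car(f):
    c=snap('top',f); hsv=cv2.cvtColor(c['frame'],cv2.COLOR_RGB2HSV); H,S=hsv[...,0],hsv[...,1]
    m=(S>130)&(H>100)&(H<125); m[:200]=0; m[295:]=0; m[:,:232]=0; m[:,365:]=0
    v,u=np.nonzero(m); P=np.array([w2j(px2w(c,a,b,.024)) for a,b in zip(u,v)],np.float32)
    print('carrier jig',cv2.minAreaRect(P),len(P))
E
python3 -c "
from h import *
st(); car('top2')"
```

```text
clock: 4.1
eef_pos: [0.5716, -0.0032, 0.0103]
tool_rot: [0.0, -0.027, 1.0, 0.0]
force: [-0.3, 0.5, -0.1]
gripper_width: -0.002
grasp_force: 0.0
t 4.1 jig [ -0.7 -64.3] z 10.3 F [-0.3  0.5 -0.1] g -0.0Traceback (most recent call last):
  File "<string>", line 3, in <module>
    st(); car('top2')
          ~~~^^^^^^^^
  File "h.py", line 29, in car
    print('carrier jig',cv2.minAreaRect(P),len(P))
                        ~~~~~~~~~~~~~~~^^^
cv2.error: OpenCV(4.12.0) /io/opencv/modules/imgproc/src/convhull.cpp:143: error: (-215:Assertion failed) total >= 0 && (depth == CV_32F || depth == CV_32S) in function 'convexHull'
```

```bash
python3 -m handwheel '{"linear":[[-0.2,0,-0.1],[-0.4,0,-0.1],[-0.6,0,-0.1],[-0.7,0,-0.1],[-0.8,0,-0.1]],"turn":[0,0,0,0,0],"hand":[0,0,0,0,0]}'; python3 -c "
from h import *
st(); f=snap('side','side2')
u,v=map(int,w2px(f,np.append(j2w(20,-40),.03)))
g=f['frame'][v-75:v+75,u-100:u+100]; cv2.imwrite('pics/crop2.png',cv2.resize(g[:,:,::-1],(800,600),interpolation=cv2.INTER_CUBIC))"
```

```text
clock: 4.65
eef_pos: [0.5777, -0.0028, 0.0111]
tool_rot: [-0.001, -0.027, 1.0, 0.0]
force: [-6.8, 0.3, 5.3]
gripper_width: -0.002
grasp_force: 3.3
t 4.65 jig [  5.4 -64.2] z 11.1 F [-6.8  0.3  5.3] g -0.0
```

View pics/crop2.png

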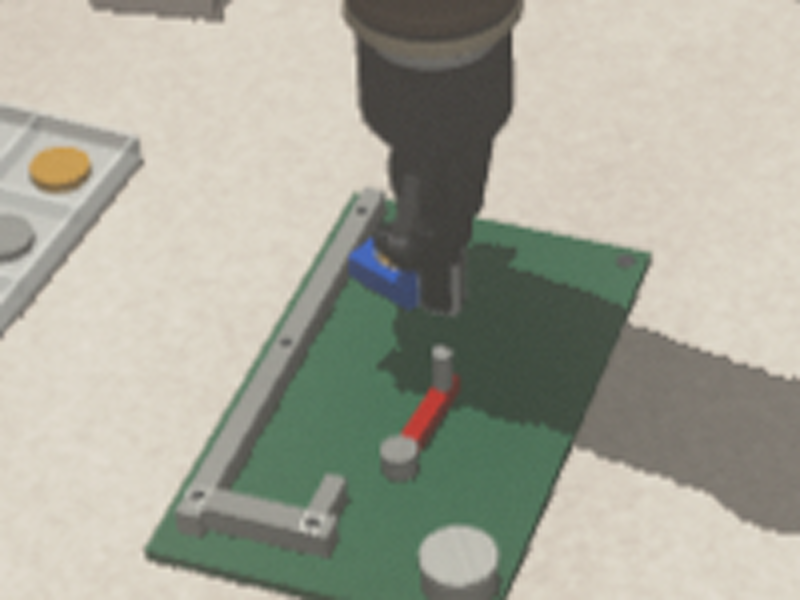

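The crop shows the carrier turned too far clockwise. Its far-left corner is on the rail near (352,255), while the finger at (440,300) pushes on its left side. I'll back off and look from the top.

```bash
python3 -m handwheel '{"linear":[[1,0,0],[3,0,0],[6,0,0],[9,0,-3],[12,0,-8],[14,0,-9],[14,0,-9]],"turn":[0,0,0,0,0,0,0],"hand":[0,0,0,0,0,0,0]}'; python3 -c "
from h import *
st(); car('top3'); c=dict(np.load('pics/top3.npz'))
f=c['frame'][195:300,225:375]; cv2.imwrite('pics/crop3.png',cv2.resize(f[:,:,::-1],(750,525),interpolation=cv2.INTER_CUBIC))"
```

```text
clock: 5.4
eef_pos: [0.4374, -0.0107, 0.1033]
tool_rot: [0.001, -0.027, 1.0, 0.0]
force: [0.1, 0.4, 0.0]
gripper_width: -0.006
grasp_force: 0.0
t 5.4 jig [-135.1  -64.2] z 103.3 F [0.1 0.4 0. ] g -0.01
carrier jig ((33.73872375488281, -82.61427307128906), (45.04899978637695, 45.87778854370117), 67.78199005126953) 181
```

View pics/crop3.png

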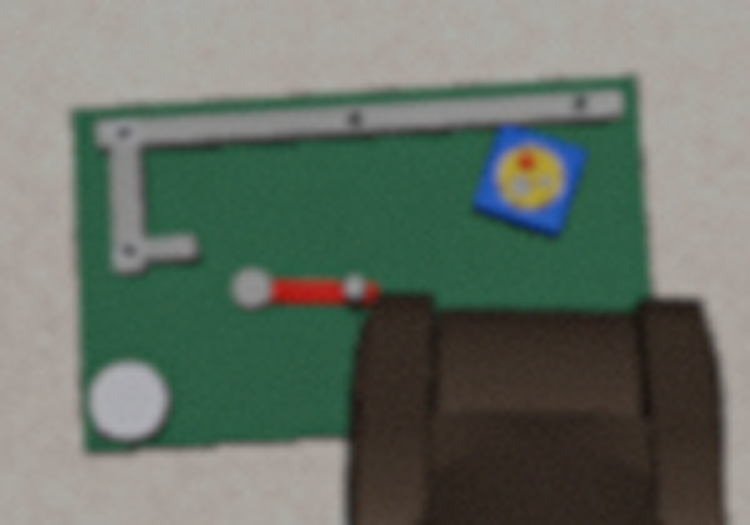

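The crop shows the carrier's far-left corner on the rail at (505,125) and its near-right corner at (557,235). It sits at about jig (34,-83), turned -22°. Pushing the near-right corner squares it to the rail.

```bash
python3 -m handwheel '{"linear":[[-4,-2.6,2],[-8,-2.6,4],[-10.5,-2.6,7],[-10.5,-2.6,9],[-10.5,-2.6,9],[-11.5,-2.6,9],[-12.2,-2.6,9],[-12.6,-2.6,9],[-12.9,-2.6,9],[-13.2,-2.6,9],[-13.5,-2.6,9],[-13.8,-2.6,9],[-14,-2.6,9],[-14.2,-2.6,9],[-14.2,-2.6,9]],"turn":[0,0,0,0,0,0,0,0,0,0,0,0,0,0,0],"hand":[0,0,0,0,0,0,0,0,0,0,0,0,0,0,0]}'; python3 -c "
from h import *
st()"
```

```text
clock: 6.95
eef_pos: [0.5746, -0.0305, 0.0099]
tool_rot: [-0.007, -0.026, 1.0, -0.0]
force: [-22.5, -4.8, 11.9]
gripper_width: -0.003
grasp_force: 10.2
t 6.95 jig [  0.8 -91.6] z 9.9 F [-22.5  -4.8  11.9] g -0.0
```

```bash
python3 -m handwheel '{"linear":[[1,0,0],[3,0,0],[6,0,-2],[9,0,-5],[12,0,-9],[14,0,-9],[14,0,-9]],"turn":[0,0,0,0,0,0,0],"hand":[0,0,0,0,0,0,0]}'; python3 -c "
from h import *
st(); car('top4')"
```

```text
clock: 7.65
eef_pos: [0.4412, -0.0362, 0.1025]
tool_rot: [0.001, -0.027, 1.0, 0.0]
force: [0.7, 0.0, 0.0]
gripper_width: 0.001
grasp_force: 0.0
t 7.65 jig [-132.8  -89.9] z 102.5 F [0.7 0.  0. ] g 0.0
carrier jig ((36.07099151611328, -86.801025390625), (45.391902923583984, 47.31140899658203), 76.75753021240234) 183
```

```bash
python3 -m handwheel '{"linear":[[-4,-1.4,2],[-8,-1.4,4],[-11,-1.4,7],[-11,-1.4,8.6],[-11,-1.4,8.6],[-11.8,-1.4,8.6],[-12.3,-1.4,8.6],[-12.6,-1.4,8.6],[-12.9,-1.4,8.6],[-13.2,-1.4,8.6],[-13.4,-1.4,8.6],[-13.6,-1.4,8.6],[-13.8,-1.4,8.6],[-13.9,-1.4,8.6],[-13.9,-1.4,8.6]],"turn":[0,0,0,0,0,0,0,0,0,0,0,0,0,0,0],"hand":[0,0,0,0,0,0,0,0,0,0,0,0,0,0,0]}'; python3 -c "
from h import *
st(); f=snap('side','side5')
u,v=map(int,w2px(f,np.append(j2w(30,-80),.03)))
g=f['frame'][v-60:v+60,u-80:u+80]; cv2.imwrite('pics/crop5.png',cv2.resize(g[:,:,::-1],(800,600),interpolation=cv2.INTER_CUBIC))"
```

```text
clock: 9.2
eef_pos: [0.5816, -0.0426, 0.0151]
tool_rot: [-0.001, -0.027, 1.0, 0.0]
force: [-4.4, -0.1, 2.4]
gripper_width: 0.001
grasp_force: 2.1
t 9.2 jig [   7.1 -104.1] z 15.1 F [-4.4 -0.1  2.4] g 0.0
```

View pics/crop5.png

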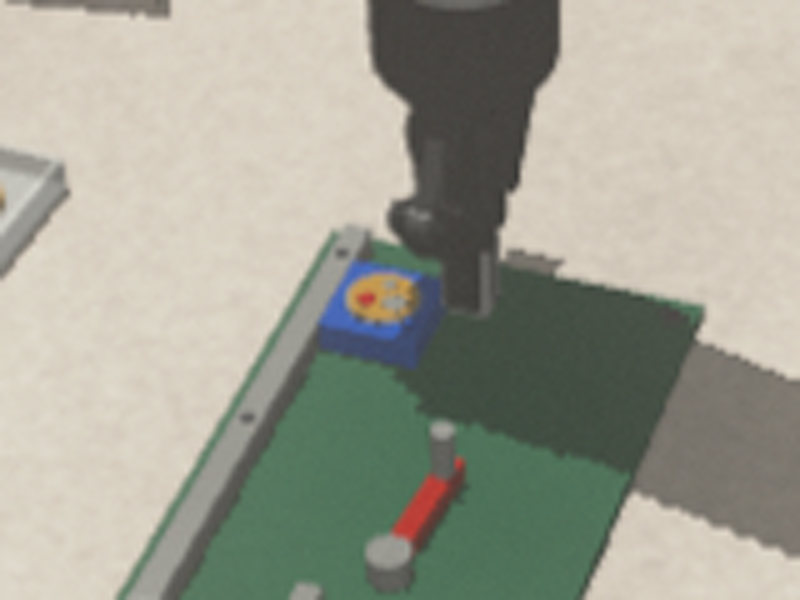

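The crop shows the carrier now flat, or nearly so, against the rail at (330,320), with the finger at (470,300) on its right part. I'll give one small extra push, then back off and move round to its right end.

```bash
python3 -m handwheel '{"linear":[[-0.1,0,0],[-0.2,0,0],[-0.2,0,0],[1,0,0],[3,0,0],[3,-1,-4],[3,-5,-5],[1,-6,-5],[1,-6,-5]],"turn":[0,0,0,0,0,0,0,0,0],"hand":[0,0,0,0,0,0,0,0,0]}'; python3 -c "
from h import *
st(); car('top6'); go(40,-140,14)"
```

```text
clock: 10.15
eef_pos: [0.579, -0.1056, 0.0666]
tool_rot: [0.003, -0.026, 1.0, -0.001]
force: [-0.0, 0.0, -0.5]
gripper_width: 0.002
grasp_force: 0.0
t 10.15 jig [   1.  -166.9] z 66.6 F [-0.   0.  -0.5] g 0.0
carrier jig ((39.06256866455078, -84.02165985107422), (44.383636474609375, 45.18964385986328), 0.44970133900642395) 164
cm [-4.04  2.52  5.19] turn to square -0.15
```

```bash
python3 -m handwheel '{"linear":[[-4,1,0],[-4,2,2],[-4,2.3,4.5],[-4,2.3,5],[-4,2.8,5],[-4,3.2,5],[-4,3.6,5],[-4.05,4,5],[-4.05,4.4,5],[-4.05,4.8,5],[-4.05,5.2,5],[-4.1,5.7,5],[-4.1,6.2,5],[-4.1,6.7,5],[-4.1,7.2,5],[-4.1,7.7,5],[-4.15,8.2,5],[-4.15,8.7,5],[-4.15,9.2,5],[-4.15,9.7,5]],"turn":[0,0,0,0,0,0,0,0,0,0,0,0,0,0,0,0,0,0,0,0],"hand":[0,0,0,0,0,0,0,0,0,0,0,0,0,0,0,0,0,0,0,0]}'; python3 -c "
from h import *
st(); c=car('top7')"
```

```text
clock: 12.2
eef_pos: [0.6113, -0.0057, 0.0157]
tool_rot: [-0.0, -0.026, 1.0, -0.001]
force: [-3.3, -6.2, 7.4]
gripper_width: -0.001
grasp_force: 4.4
t 12.2 jig [ 38.8 -69. ] z 15.7 F [-3.3 -6.2  7.4] g -0.0Traceback (most recent call last):
  File "<string>", line 3, in <module>
    st(); c=car('top7')
            ~~~^^^^^^^^
  File "h.py", line 29, in car
    print('carrier jig',cv2.minAreaRect(P),len(P))
                        ~~~~~~~~~~~~~~~^^^
cv2.error: OpenCV(4.12.0) /io/opencv/modules/imgproc/src/convhull.cpp:143: error: (-215:Assertion failed) total >= 0 && (depth == CV_32F || depth == CV_32S) in function 'convexHull'
```

```bash
python3 -m handwheel '{"linear":[[0,0.5,0],[0,1,0],[0,1.5,0],[0,2,0],[0,2.5,0],[0,3,0],[0,3.5,0],[0,4,0],[0,4.5,0],[0,5,0],[0,5.5,0],[0,6,0],[0,6.5,0],[0,7,0],[0,7.5,0],[0,8,0],[0,8.5,0],[0,9,0],[0,9,0]],"turn":[0,0,0,0,0,0,0,0,0,0,0,0,0,0,0,0,0,0,0],"hand":[0,0,0,0,0,0,0,0,0,0,0,0,0,0,0,0,0,0,0]}'; python3 -c "
from h import *
st(); f=snap('side','side8')
u,v=map(int,w2px(f,np.append(j2w(30,50),.03)))
g=f['frame'][v-75:v+75,u-100:u+100]; cv2.imwrite('pics/crop8.png',cv2.resize(g[:,:,::-1],(800,600),interpolation=cv2.INTER_CUBIC))"
```

```text
clock: 14.15
eef_pos: [0.6064, 0.0851, 0.0156]
tool_rot: [-0.0, -0.027, 1.0, -0.001]
force: [-0.7, -4.0, 6.3]
gripper_width: 0.003
grasp_force: 3.0
t 14.15 jig [39. 22.] z 15.6 F [-0.7 -4.   6.3] g 0.0
```

View pics/crop8.png

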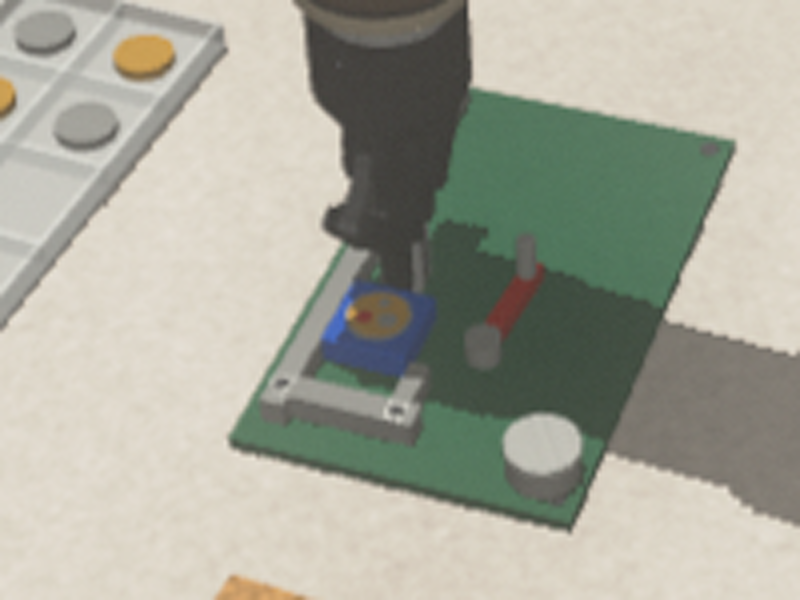

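The crop shows the carrier at (375,325), flat on the rail and just about to enter the pocket. The guard (410,385) and keeper are clear.

```bash
python3 -m handwheel '{"linear":[[0,0.4,0],[0,0.8,0],[-0.05,1.2,0],[-0.05,1.5,0],[-0.1,1.8,0],[-0.1,2.1,0],[-0.1,2.3,0],[-0.1,2.5,0],[-0.1,2.5,0]],"turn":[0,0,0,0,0,0,0,0,0],"hand":[0,0,0,0,0,0,0,0,0]}'; python3 -c "
from h import *
st()"
```

```text
clock: 15.1
eef_pos: [0.6053, 0.1086, 0.0154]
tool_rot: [-0.001, -0.026, 1.0, -0.001]
force: [-4.2, -7.5, 9.2]
gripper_width: -0.001
grasp_force: 5.2
t 15.1 jig [39.2 45.5] z 15.4 F [-4.2 -7.5  9.2] g -0.0
```

```bash
python3 -m handwheel '{"linear":[[0,0.15,0],[0,0.3,0],[0,0.4,0],[0,0.4,0]],"turn":[0,0,0,0],"hand":[0,0,0,0]}'; python3 -c "
from h import *
st(); f=snap('side','side9')
H=cv2.cvtColor(f['frame'],cv2.COLOR_RGB2HSV); m=(H[...,1]>110)&(H[...,0]>100)&(H[...,0]<125)&(H[...,2]>90)
v,u=np.nonzero(m[200:340,200:400]); P=np.array([w2j(px2w(f,a+200,b+200,.024)) for a,b in zip(u,v)])
print(len(P),P.min(0),P.max(0),cv2.minAreaRect(P.astype(np.float32)))"
```

```text
clock: 15.5
eef_pos: [0.6052, 0.1104, 0.0155]
tool_rot: [-0.001, -0.026, 1.0, -0.002]
force: [-4.8, -13.9, 11.2]
gripper_width: -0.001
grasp_force: 8.0
t 15.5 jig [39.2 47.3] z 15.5 F [ -4.8 -13.9  11.2] g -0.0
36 [22.74498412 62.59366593] [ 61.86229298 103.21517421] ((48.9661865234375, 76.80488586425781), (54.359317779541016, 24.558185577392578), 52.76883316040039)
```

```bash
python3 -m handwheel '{"linear":[[0,0.2,0],[0,0.3,0],[0,0.3,0]],"turn":[0,0,0],"hand":[0,0,0]}'; python3 -c "
from h import *
st()"; python3 -m handwheel '{"linear":[[0,-0.5,0],[0,-2,0],[0,-4,-2],[2,-6,-6],[6,-6,-6],[8,-6,-6],[10,-6,-6],[12,-6,-6],[14,-6,-6],[14,-6,-6]],"turn":[0,0,0,0,0,0,0,0,0,0],"hand":[0,0,0,0,0,0,0,0,0,0]}'; python3 -c "
from h import *
st();car('top10'); c=dict(np.load('pics/top10.npz'))
f=c['frame'][195:300,225:375]; cv2.imwrite('pics/crop10.png',cv2.resize(f[:,:,::-1],(750,525),interpolation=cv2.INTER_CUBIC))"
```

```text
clock: 15.85
eef_pos: [0.6051, 0.1106, 0.0155]
tool_rot: [-0.001, -0.025, 1.0, -0.004]
force: [-4.4, -19.8, 11.7]
gripper_width: 0.002
grasp_force: 11.3
t 15.85 jig [39.1 47.5] z 15.5 F [ -4.4 -19.8  11.7] g 0.0
clock: 16.85
eef_pos: [0.4664, 0.0502, 0.075]
tool_rot: [-0.001, -0.027, 1.0, 0.0]
force: [0.0, -0.6, 0.0]
gripper_width: 0.001
grasp_force: 0.0
t 16.85 jig [-102.7   -5.1] z 75.0 F [ 0.  -0.6  0. ] g 0.0
carrier jig ((40.09112548828125, 81.94243621826172), (42.8068962097168, 43.90199279785156), 0.11778333783149719) 117
```

View pics/crop10.png

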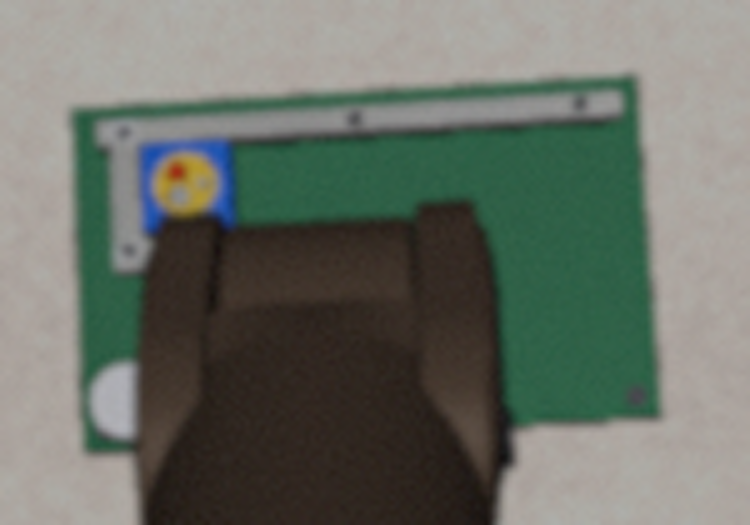

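The crop shows the carrier square in the pocket, touching the rail and stop, at (187,185). The fit gives jig (40.1, 81.9) and 0.1°, so it is home, and the push stalled at 20 N against the stop. Next is the keeper: I'll turn the tool 45° and go behind the peg.

```bash
python3 -m handwheel '{"linear":[[0,-1,0],[-2,-2.1,0],[-4,-2.1,0],[-5.8,-2.1,0],[-5.8,-2.1,1.5],[-5.8,-2.1,3],[-5.8,-2.1,4.3],[-5.8,-2.1,4.3],[-5.8,-2.1,4.3]],"turn":[-8,-16,-24,-32,-40,-45,-45,-45,-45],"hand":[0,0,0,0,0,0,0,0,0]}'; python3 -c "
from h import *
st()
for a,b in [(-28.3,-7.6),(-14.8,-7.1),(-5.2,-4.4),(3.7,.1),(11.5,6.3),(18,14),(22.8,22.7),(25.7,32.3),(26.7,42.2),(26.7,45)]: go(a,b,32)"
```

```text
clock: 17.8
eef_pos: [0.5287, 0.0325, 0.0322]
tool_rot: [-0.0, -0.407, 0.914, 0.0]
force: [1.2, -0.6, 0.8]
gripper_width: 0.002
grasp_force: 0.0
t 17.8 jig [-41.6 -26.2] z 32.2 F [ 1.2 -0.6  0.8] g 0.0
cm [-2.25  0.39  0.02] turn to square 44.79
cm [-3.25 -0.53  0.02] turn to square 44.79
cm [-4.12 -1.01  0.02] turn to square 44.79
cm [-5.07 -1.32  0.02] turn to square 44.79
cm [-6.06 -1.43  0.02] turn to square 44.79
cm [-7.06 -1.34  0.02] turn to square 44.79
cm [-8.02 -1.06  0.02] turn to square 44.79
cm [-8.9  -0.58  0.02] turn to square 44.79
cm [-9.67  0.05  0.02] turn to square 44.79
cm [-9.86  0.25  0.02] turn to square 44.79
```

```bash
python3 -m handwheel '{"linear":[[-0.8,0.4,0],[-1.5,0.4,0],[-2.2,0.4,0],[-2.7,0,0],[-3.2,-0.5,0],[-3.7,-0.8,0],[-4.1,-1,0],[-4.6,-1.2,0],[-5.1,-1.3,0],[-5.6,-1.4,0],[-6.1,-1.4,0],[-6.6,-1.4,0],[-7.1,-1.3,0],[-7.6,-1.2,0],[-8,-1.1,0],[-8.5,-0.8,0],[-8.9,-0.6,0],[-9.3,-0.3,0],[-9.3,-0.3,0]],"turn":[0,0,0,0,0,0,0,0,0,0,0,0,0,0,0,0,0,0,0],"hand":[0,0,0,0,0,0,0,0,0,0,0,0,0,0,0,0,0,0,0]}'; python3 -c "
from h import *
st(); go(26.7,43,32)"
```

```text
clock: 19.7
eef_pos: [0.5929, 0.101, 0.0323]
tool_rot: [0.0, -0.408, 0.913, 0.0]
force: [0.5, 0.0, -0.0]
gripper_width: -0.0
grasp_force: 0.0
t 19.7 jig [26.4 38.6] z 32.3 F [ 0.5  0.  -0. ] g -0.0
cm [-0.33  0.29  0.03] turn to square 44.98
```

```bash
python3 -m handwheel '{"linear":[[-0.2,0.15,0],[-0.35,0.3,0],[-0.5,0.45,0],[-0.6,0.55,0],[-0.6,0.55,0]],"turn":[0,0,0,0,0],"hand":[0,0,0,0,0]}'; python3 -c "
from h import *
st(); f=snap('side','side12')
u,v=map(int,w2px(f,np.append(j2w(20,50),.03)))
g=f['frame'][v-60:v+60,u-80:u+80]; cv2.imwrite('pics/crop12.png',cv2.resize(g[:,:,::-1],(800,600),interpolation=cv2.INTER_CUBIC))
H=cv2.cvtColor(f['frame'],cv2.COLOR_RGB2HSV); m=(H[...,1]>130)&((H[...,0]<6)|(H[...,0]>174)); m[:200]=0;m[340:]=0;m[:,:200]=0;m[:,420:]=0
v,u=np.nonzero(m); P=np.array([w2j(px2w(f,a,b,.020)) for a,b in zip(u,v)]); print(len(P),P.mean(0),cv2.fitLine(P.astype(np.float32),2,0,.01,.01).ravel(),P.min(0),P.max(0))"
```

```text
clock: 20.2
eef_pos: [0.5924, 0.1041, 0.0322]
tool_rot: [-0.001, -0.406, 0.914, -0.002]
force: [-1.4, -10.1, 3.0]
gripper_width: 0.002
grasp_force: 4.3
t 20.2 jig [26.  41.7] z 32.2 F [ -1.4 -10.1   3. ] g 0.0
44 [12.56849663 59.13333353] [ 0.9128984   0.40818685 12.568497   59.133335  ] [-3.29652088 49.19735734] [51.65106695 81.43762764]
```

View pics/crop12.png

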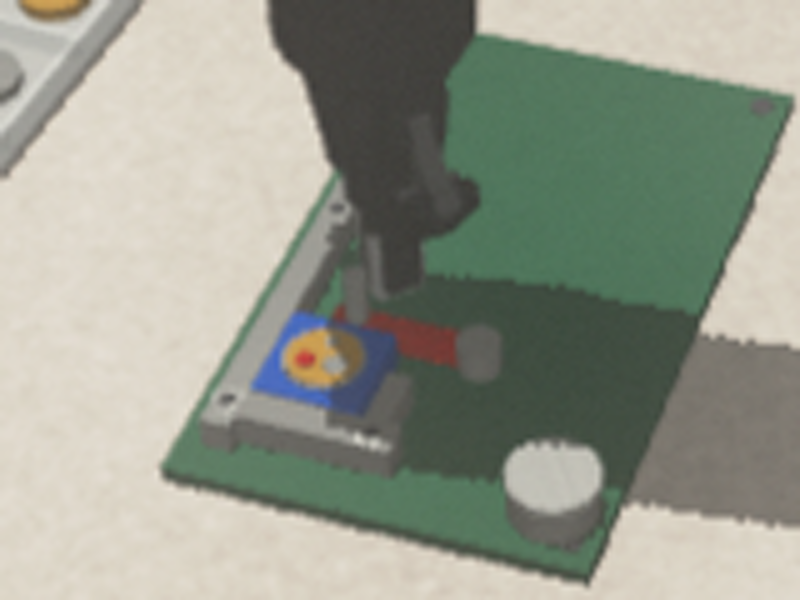

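The crop shows the red keeper lying across behind the carrier, with the peg at (357,295) and 10 N building against its stop. I'll give a final small push, back off and check.

```bash
python3 -m handwheel '{"linear":[[-0.1,0.1,0],[-0.2,0.2,0],[-0.2,0.2,0]],"turn":[0,0,0],"hand":[0,0,0]}'; python3 -c "
from h import *
st()"; python3 -m handwheel '{"linear":[[0.7,-0.7,0],[2,-2,0],[4,-3,-3],[6,-3,-8],[10,-3,-12],[14,-3,-14],[18,-3,-14],[20,-3,-14],[22,-3,-14],[22,-3,-14],[22,-3,-14]],"turn":[0,0,0,0,0,0,0,0,0,0,0],"hand":[0,0,0,0,0,0,0,0,0,0,0]}'; python3 -c "
from h import *
st();car('top13'); c=dict(np.load('pics/top13.npz'))
H=cv2.cvtColor(c['frame'],cv2.COLOR_RGB2HSV); m=(H[...,1]>120)&((H[...,0]<8)|(H[...,0]>172)); m[:215]=0;m[295:]=0;m[:,:262]=0;m[:,:232]=0;m[:,365:]=0
v,u=np.nonzero(m); P=np.array([w2j(px2w(c,a,b,.020)) for a,b in zip(u,v)]); print(len(P),P.mean(0),cv2.minAreaRect(P.astype(np.float32)))
f=c['frame'][195:300,225:375]; cv2.imwrite('pics/crop13.png',cv2.resize(f[:,:,::-1],(750,525),interpolation=cv2.INTER_CUBIC))"
```

```text
clock: 20.55
eef_pos: [0.5919, 0.1049, 0.0322]
tool_rot: [-0.002, -0.406, 0.914, -0.002]
force: [-2.8, -14.5, 5.3]
gripper_width: -0.004
grasp_force: 6.7
t 20.55 jig [25.6 42.6] z 32.2 F [ -2.8 -14.5   5.3] g -0.0
clock: 21.65
eef_pos: [0.4685, -0.0729, 0.1726]
tool_rot: [0.001, -0.407, 0.913, -0.0]
force: [0.3, 0.3, 0.5]
gripper_width: 0.001
grasp_force: 0.0
t 21.65 jig [-107.6 -128.1] z 172.6 F [0.3 0.3 0.5] g 0.0
carrier jig ((39.59220504760742, 82.65808868408203), (43.56753921508789, 44.30229187011719), 87.43562316894531) 150
63 [16.46202984 53.46028595] ((17.647029876708984, 52.5682373046875), (9.647995948791504, 36.798458099365234), 87.39613342285156)
```

View pics/crop13.png

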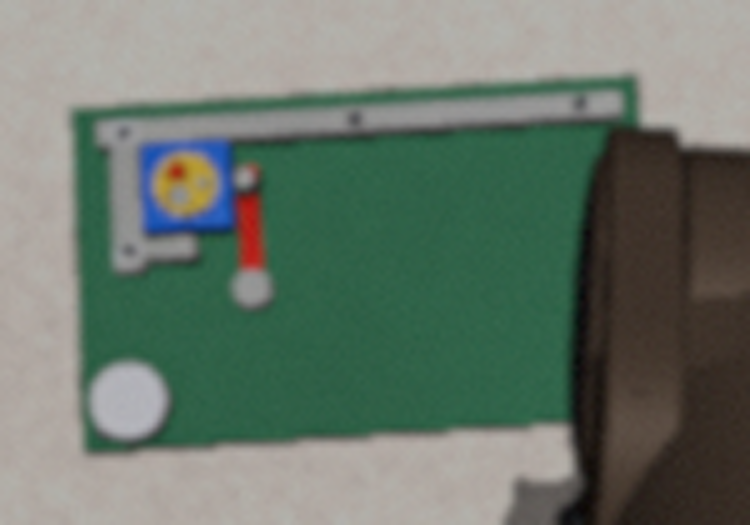

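The crop shows the carrier home at (187,185) and the keeper shut just behind it, at jig y about 53.5 and along jig x. The tin is undisturbed and the arm is clear.

```bash
python3 -c "
from bench import manip
print(manip.hand_in())"
```

```text
the job is handed in; nothing more can be done
None
```

The carrier is flat on the rail and home against the end stop, the keeper is shut behind it, and the job is handed in at about 22 s; the first push across turned the carrier about 20° too far, so it took two more pushes to square it to the rail.

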